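Find the loose mould core pin by its play and set it aside

ROBOT

A 6-joint arm with a two-finger parallel gripper is mounted at the origin on the work surface. World frame = base frame: x ahead of the robot, y to its left, z up, the work surface at z = 0. Lengths are in mm, angles in rad, forces in N, time in s.
With the tool pointing down it reaches from about 275 to 1000 mm from the base axis. Payload 8.4 kg.
Tool frame: the origin (TCP) lies at the centre of the arm's flange, where the gripper is bolted on; the fingertips stand r.tip_extent ahead of it and the grasp point (between the pads) lies 155 mm ahead of it (r.tip_extent is the distance from the TCP to the fingertips, in mm); z points along the fingers, y is the direction in which the jaws open and shut (so a half turn about z gives the same grasp; the last joint's range is limited). The gripper opens to 85 mm and grips with 20 to 120 N. Pads are 22 mm wide; open, the fingers measure 114 mm over their backs; the gripper's body (76 mm by 85 mm) begins 54 mm behind the grasp point. The pads swing forward as they close: fully open they stand 13 mm farther back than shut.
Start: joints at [1.266, 0.353, 1.633, -0, 1.155, -0.002], TCP at [186.37, 596.57, 404.681] pointing down, gripper open.
Joint ranges: [-2.63, 2.63], [-0.92, 2.1], [0.06, 2.66], [-1.3, 4.44], [0, 2.69], [-3.02, 3.02]. Speed limits (rad/s): [2.22, 2.22, 2.79, 3.14, 3.14, 3.14].

INTERFACE

Orientations are given as [roll, pitch, yaw] about the fixed x, y, z axes, in that order (R = Rz(yaw) Ry(pitch) Rx(roll)).
In Python, from rig import sense, grab_frame, job, r gives the robot as it stands. The module is installed in compiled form; this text tells all that it offers.
- The arm moves only by the shell command python3 -m creep 'ROWS' [FORCE]. ROWS is JSON, a list of rows, each a list of 7 numbers: the turn, a rotation vector about the tool's x, y, z in rad, then the shift along the tool's x, y, z in mm, then the closure, from 0 (fully open) to 1 (shut). In form: [[wx, wy, wz, dx, dy, dz, fingers], ...]. A call has 1 to 10 rows; each row shifts and turns the pose as measured when the row begins, along the tool's axes as they then stand; what a row does not reach is not made up. A row lasts 1/12 s, in which the tool goes at most 41.7 mm and 7.16 degrees, less where a joint would pass 70% of its speed; a pose out of reach is approached as far as the arm can. A call with a gripper value outside its range is refused whole. The fingers move at their own pace and stop on an object; FORCE is the grip in N (left out, the last holds). Time passes only in rows, so rows that do not move let the fingers close. It gives the time, the measured TCP pose, the force and the opening at its end, in the units of the state.
- sense(): the state, without advancing time (a new reading comes with each control period).
- grab_frame(name): name is "scene" or "top"; returns a dict with "color" (384x512x3 uint8, red, green, blue), "mtx" (3x3 intrinsics, pixels), "T" (4x4, takes a point from camera to world coordinates). Camera axes: x right, y down, z forward; pixel columns grow to the right and rows downward; lengths in mm; the calibration is good to about 2 mm. A picture is of the moment at which its call begins. There is no depth.
- job.sign_off(): hands the job in, once; it reports no verdict.
The state is a dict: "clock": time; "qpos": joint angles; "qvel": joint speeds; "joint_efforts": joint torques, N m; "eef_pos": TCP position; "tcp_rot": TCP orientation; "contact_force": force on the tool from outside, world axes, zero at the start; "wrist_torque": the same for the moment, N m; "opening": opening from 0.0 (shut) to 1.0 (fully open).
Only numpy, scipy, OpenCV 4.12 (cv2) and the standard library are available. Lean on these libraries where they do the work, as an engineer would, in place of code of your own. Each camera call takes 0.05 s, during which the arm holds its last target.

TASK

One of the four knob-headed core pins in the candle mould base has worked loose; they look alike, so feel for it: rock the pins gently by their knobs across the row, never forcing a firm one, until you find the one with free play, and rock that one clearly, first away from the robot and then back past upright towards it. Draw the loose pin straight up out of the plate and stand it upright, fully home, in the hole of the red repair block. Leave the firm pins in place and the other things on the table undisturbed.

Things in the scene. Friction and masses are not known exactly. Their poses are not given: they have to be found in the camera images.
- pin1: One of four look-alike core pins, 0.1 to 0.25 kg; any can be the loose one, in any hole. Origin on its axis, underside of the round steel flange (34 mm wide, 5 mm thick) that rests on the plate; z up the pin. Above it a 12 mm shaft and a round wooden knob, top 94 mm above the origin; below it a round foot, 14 mm thick, 30 mm long, tip bevelled, hidden in the hole.
- pin1_knob (a point): Centre of that pin's knob (upright cylinder, 26 mm wide, 18 mm tall), 85 mm above its origin. A firm pin's knob springs sideways 1 mm per 5.7 N and cannot be drawn; over 20 N sideways is too much. The loose pin's foot has 1.5 mm clearance all round: its knob swings at least 8 mm either way from upright at 1 to 4 N in a 20 N grip (more in a harder one); rock it some 7 mm each way.
- pin2: One of four look-alike core pins, 0.1 to 0.25 kg; any can be the loose one, in any hole. Origin on its axis, underside of the round steel flange (34 mm wide, 5 mm thick) that rests on the plate; z up the pin. Above it a 12 mm shaft and a round wooden knob, top 94 mm above the origin; below it a round foot, 14 mm thick, 30 mm long, tip bevelled, hidden in the hole.
- pin2_knob (a point): Centre of that pin's knob (upright cylinder, 26 mm wide, 18 mm tall), 85 mm above its origin. A firm pin's knob springs sideways 1 mm per 5.7 N and cannot be drawn; over 20 N sideways is too much. The loose pin's foot has 1.5 mm clearance all round: its knob swings at least 8 mm either way from upright at 1 to 4 N in a 20 N grip (more in a harder one); rock it some 7 mm each way.
- pin3: One of four look-alike core pins, 0.1 to 0.25 kg; any can be the loose one, in any hole. Origin on its axis, underside of the round steel flange (34 mm wide, 5 mm thick) that rests on the plate; z up the pin. Above it a 12 mm shaft and a round wooden knob, top 94 mm above the origin; below it a round foot, 14 mm thick, 30 mm long, tip bevelled, hidden in the hole.
- pin3_knob (a point): Centre of that pin's knob (upright cylinder, 26 mm wide, 18 mm tall), 85 mm above its origin. A firm pin's knob springs sideways 1 mm per 5.7 N and cannot be drawn; over 20 N sideways is too much. The loose pin's foot has 1.5 mm clearance all round: its knob swings at least 8 mm either way from upright at 1 to 4 N in a 20 N grip (more in a harder one); rock it some 7 mm each way.
- pin4: One of four look-alike core pins, 0.1 to 0.25 kg; any can be the loose one, in any hole. Origin on its axis, underside of the round steel flange (34 mm wide, 5 mm thick) that rests on the plate; z up the pin. Above it a 12 mm shaft and a round wooden knob, top 94 mm above the origin; below it a round foot, 14 mm thick, 30 mm long, tip bevelled, hidden in the hole.
- pin4_knob (a point): Centre of that pin's knob (upright cylinder, 26 mm wide, 18 mm tall), 85 mm above its origin. A firm pin's knob springs sideways 1 mm per 5.7 N and cannot be drawn; over 20 N sideways is too much. The loose pin's foot has 1.5 mm clearance all round: its knob swings at least 8 mm either way from upright at 1 to 4 N in a 20 N grip (more in a harder one); rock it some 7 mm each way.
- plate: Aluminium mould base plate fixed to the table, 90 mm (its x) by 290 mm (its y) by 40 mm high; origin at the centre of its underside, z up. The pins stand in a row along its y axis at x = 0, y = -105, -35, 35 and 105 mm, in upright holes. Its +x side faces away from the robot, yaw within 0.22 rad. Rocking is along its x.
- block_hole (a point): Centre of the mouth of the single hole in the red repair block (85 x 85 mm, 45 mm high, fixed to the table), on its top face. The hole is round, 19 mm wide, 38 mm deep; a pin stands in it with its flange flat on the block's top.
- bubble_candle: Cream candle of 3 x 3 x 3 round bubbles, 57 mm cube; origin at its underside. Bystander, leave alone.
- pillar_candle: Cream round candle, 56 mm across, 75 mm tall; origin at its underside. Bystander, leave alone.
- votive_candle: Cream round candle, 44 mm across, 50 mm tall; origin at its underside. Bystander, leave alone.
- pour_cup: Steel pouring cup with a handle, 80 mm across, 95 mm tall; origin at its underside. Bystander, leave alone.
- dye_jar: Amber glass jar with a white cap, 56 mm across, 75 mm tall; origin at its underside. Bystander, leave alone.
- scraper: Spatula-like hand scraper lying flat; origin at its underside. Bystander, leave alone.
- gift_box: White cardboard gift box, 75 x 75 x 70 mm; origin at its underside. Bystander, leave alone.
There are look-alikes about, which are no part of the job. Leave any orange or pink look-alike of the pin3 alone. Of the things that look like the part that bears block_hole, take the one that is nearest to the robot's base at the start.

How it is judged:
By the outcome, as a careful person would: the job done as asked, in the order asked, and still so for the second after the job is handed in, with the robot touching nothing.
It also fails if it takes over 64 s, if anything falls off the work surface, if the arm or the gripper's body presses on something with over 40 N, if the wrist force passes 120 N, or if a joint passes its speed limit or range.

## Working session

There is one attempt and no reset: what is moved stays moved. The work goes in short steps, Python scripts to look and compute and a shell command to move; the robot and the scene stay as the last step left them, time stands still between calls to the robot, and variables do not carry over. Pictures are saved under pics/ and viewed, and the job is handed in when it is done.

```bash
mkdir -p pics; python3 - <<'E'
from rig import sense, grab_frame, job, r
import cv2
print(sense(), r.tip_extent)
for n in("scene","top"):
    f=grab_frame(n); cv2.imwrite(f"pics/{n}0.png",f["color"][:,:,::-1]); print(n,f["mtx"].tolist(),f["T"].round(3).tolist())
E
```

```text
{'clock': 0.0, 'qpos': array([ 1.26556011e+00,  3.53677334e-01,  1.63414532e+00,  7.98391049e-06,
        1.15521498e+00, -2.42574668e-03]), 'qvel': array([-0.00034627,  0.0009222 ,  0.00045679,  0.00138443, -0.00031741,
       -0.00022301]), 'joint_efforts': array([-2.86192881e-04, -6.05232525e+01, -3.42061615e+01,  3.63801637e-04,
        9.15698474e-03, -3.57851980e-05]), 'eef_pos': array([186.31975854, 596.33120062, 403.93849647]), 'tcp_rot': array([-3.14014770e+00, -1.08047958e-05,  2.83877894e+00]), 'contact_force': array([ 0.47823383, -0.4510692 ,  0.87703343]), 'wrist_torque': array([ 0.03633158,  0.02934691, -0.05805791]), 'opening': 1.002120760026462} 173.4
scene [[412.0768006631269, 0.0, 253.5074519141473], [0.0, 412.0768006631269, 188.8597494295347], [0.0, 0.0, 1.0]] [[-0.8, 0.423, -0.426, 1045.342], [0.6, 0.586, -0.544, 522.891], [0.019, -0.691, -0.723, 972.329], [0.0, 0.0, 0.0, 1.0]]
top [[369.71444009000186, 0.0, 254.98809052448723], [0.0, 369.71444009000186, 188.94512938684466], [0.0, 0.0, 1.0]] [[0.001, -0.994, 0.106, 390.456], [-1.0, -0.002, -0.006, -131.106], [0.006, -0.106, -0.994, 1391.343], [0.0, 0.0, 0.0, 1.0]]
```

View pics/scene0.png

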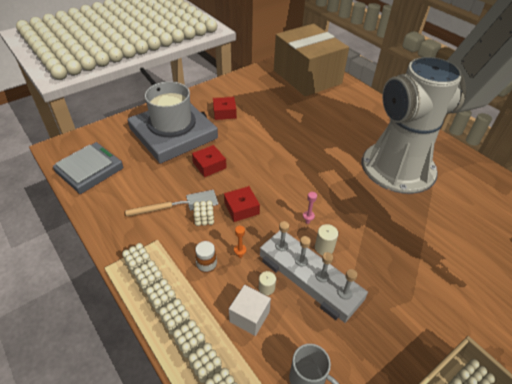

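View pics/top0.png

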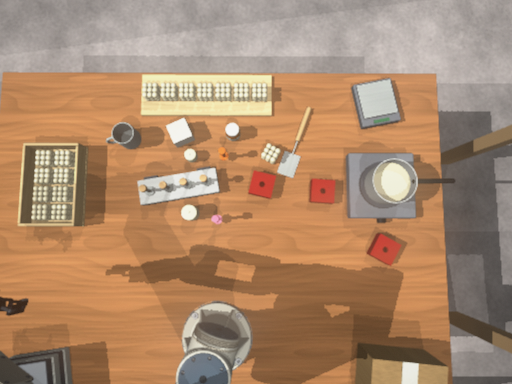

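The scene view shows the grey plate with four knobs at about (283,227), (305,243), (327,258) and (350,275), and orange and pink look-alike pins at (240,240) and (311,205). There are three red blocks in the scene, at (242,203), (209,160) and (224,107). In the top view they are at (262,184), (322,191) and (385,249).

```bash
cat > h.py <<'E'
import numpy as np,cv2
from rig import sense, grab_frame, job, r
def proj(f,P):
    T=np.linalg.inv(f["T"]); p=T[:3,:3]@np.asarray(P,float)+T[:3,3]; q=f["mtx"]@p; return q[:2]/q[2]
def ray(f,u,v):
    d=f["T"][:3,:3]@np.linalg.inv(f["mtx"])@[u,v,1]; return f["T"][:3,3],d
def plane(f,u,v,z):
    o,d=ray(f,u,v); return o+d*(z-o[2])/d[2]
def tri(f,a,g,b):
    A=[];B=[]
    M=np.zeros((3,3));y=np.zeros(3)
    for o,d in(ray(f,*a),ray(g,*b)):
        d=d/np.linalg.norm(d);Q=np.eye(3)-np.outer(d,d);M+=Q;y+=Q@o
    return np.linalg.solve(M,y)
def crop(f,x0,y0,x1,y1,s,name):
    c=f["color"][y0:y1,x0:x1,::-1]; cv2.imwrite(name,cv2.resize(c,None,fx=s,fy=s,interpolation=cv2.INTER_CUBIC))
E
python3 - <<'E'
from h import *
s=grab_frame("scene");t=grab_frame("top")
crop(s,220,170,380,330,4,"pics/s1.png") 
crop(t,130,110,340,230,3.8,"pics/t1.png")
hsv=cv2.cvtColor(t["color"],cv2.COLOR_RGB2HSV)
m=(((hsv[...,0]<4)|(hsv[...,0]>174))&(hsv[...,1]>170)&(hsv[...,2]>60)).astype(np.uint8)
n,l,st,c=cv2.connectedComponentsWithStats(m)
for i in range(1,n):
    if st[i,4]>80: 
        P=plane(t,*c[i],45);print("red",st[i],c[i],P,np.hypot(*P[:2]))
E
```

```text
red [249 171  26  26 465] [261.61075269 183.96344086] [ 552.90531283 -163.78746006   45.        ] 576.6546774553791
red [312 179  23  17 277] [322.11552347 186.14801444] [ 545.25749056 -385.84316902   45.        ] 667.9675756288549
red [372 234  26  21 246] [382.55691057 243.72357724] [ 336.27612424 -600.67814251   45.        ] 688.4009461261126
```

View pics/s1.png

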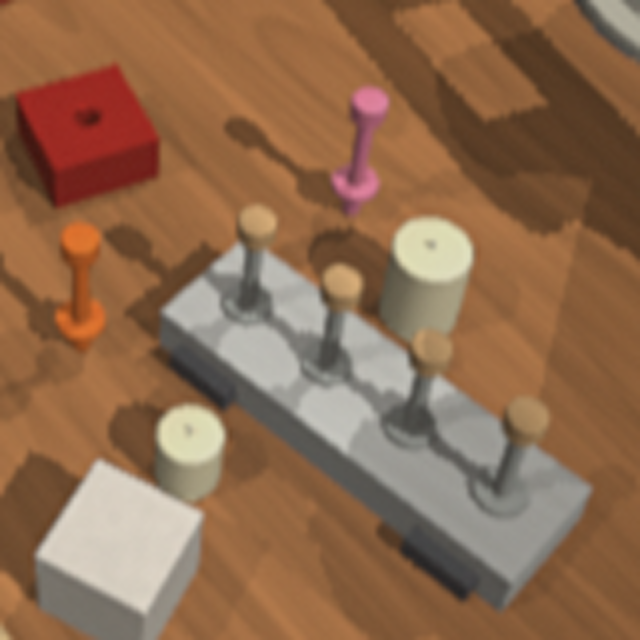

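View pics/t1.png

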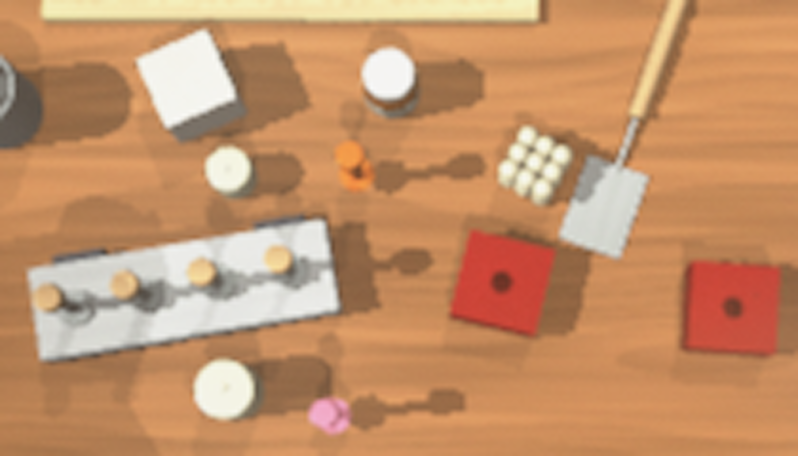

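```bash
cat > loc.py <<'E'
from h import *
s=grab_frame("scene");t=grab_frame("top")
K=[]
for a,b in zip([(257,220),(342,280),(432,344),(526,411)],[(278,260),(201,272),(124,285),(48,297)]):
    ua=np.array(a)/4+[220,170]-.375; ub=np.array(b)/3.8+[130,110]-.37
    K.append((plane(s,*ua,134),plane(t,*ub,134)));print("knob",K[-1][0].round(1),K[-1][1].round(1),tri(s,ua,t,ub).round(1))
# plate top corners, z=40 
for n,f,pts,sc,o in(("s",s,[(247,247),(163,315),(500,605),(592,490)],4,(220,170)),("t",t,[(325,219),(338,310),(42,360),(29,269)],3.8,(130,110))):
    P=np.array([plane(f,*(np.array(p)/sc+o-.37),40) for p in pts]);print(n,P.round(1).tolist(),P.mean(0).round(1))
ha=np.array((88,117))/4+[220,170]-.375; hb=np.array((502,282))/3.8+[130,110]-.37
print("hole",plane(s,*ha,45),plane(t,*hb,45),tri(s,ha,t,hb))
E
python3 loc.py
```

```text
knob [565.   41.1 134. ] [562.2  40.  134. ] [563.   40.  131.3]
knob [552.5 109.9 134. ] [551.1 109.2 134. ] [551.5 109.3 132.5]
knob [540.4 178.7 134. ] [539.2 178.1 134. ] [539.5 178.3 132.7]
knob [528.5 246.2 134. ] [528.2 246.  134. ] [528.3 246.1 133.7]
s [[532.7, 1.8, 40.0], [617.1, 13.3, 40.0], [582.3, 301.0, 40.0], [479.1, 280.9, 40.0]] [552.8 149.3  40. ]
t [[615.4, 7.8, 40.0], [526.4, -5.9, 40.0], [477.6, 277.9, 40.0], [565.8, 293.4, 40.0]] [546.3 143.3  40. ]
hole [ 554.095351   -162.66664561   45.        ] [ 553.36030159 -164.2446019    45.        ] [ 553.37246196 -164.11293479   43.30450788]
```

I choose the red block at top (262,184), which is 577 mm from the base. The other two are 668 and 688 mm away, at (322,191) and (385,249), and the enlarged crop shows its single hole clearly. The orange and pink pins standing off the plate aren't part of the job.

First I'll turn to align the jaws with the row and half-close them, so they pass between neighbouring pins.

```bash
python3 -m creep '[[0,0,-0.118,0,0,0,0.45],[0,0,-0.118,0,0,0,0.45],[0,0,-0.118,0,0,0,0.45],[0,0,-0.118,0,0,0,0.45]]' 20
python3 -m creep '[[0,0,0,-21.4,-31,0,0.45],[0,0,0,-21.4,-31,0,0.45],[0,0,0,-21.4,-31,0,0.45],[0,0,0,-21.4,-31,0,0.45],[0,0,0,-21.4,-31,0,0.45],[0,0,0,-21.4,-31,0,0.45],[0,0,0,-21.4,-31,0,0.45],[0,0,0,-21.4,-31,0,0.45],[0,0,0,-21.4,-31,0,0.45],[0,0,0,-21.4,-31,0,0.45]]'
cat > d.py <<'E'
import sys
from h import *
from scipy.spatial.transform import Rotation as R
# target xyz (TCP), print tool-frame delta
s=sense();T=R.from_euler('xyz',s["tcp_rot"])
P=np.array([float(a) for a in sys.argv[1:4]]);yaw=float(sys.argv[4]) if len(sys.argv)>4 else 3.3104
print("t",round(s["clock"],2),"pos",s["eef_pos"].round(1),"rot",s["tcp_rot"].round(4),"F",s["contact_force"].round(2),"tq",s["wrist_torque"].round(2),"open",round(s["opening"],3))
print("tool delta",T.inv().apply(P-s["eef_pos"]).round(2),"rotvec",(T.inv()*R.from_euler('xyz',[np.pi,0,yaw])).as_rotvec().round(4), "q",s["qpos"].round(2))
E
python3 d.py 528.4 246.1 340
```

```text
clock: 0.63
eef_pos: [186.3, 596.4, 404.0]
tcp_rot: [-3.141, -0.001, -2.958]
contact_force: [0.1, -0.3, -0.1]
opening: 0.552
clock: 1.47
eef_pos: [461.4, 327.4, 403.5]
tcp_rot: [3.139, 0.0, -2.937]
contact_force: [0.9, 0.4, 0.6]
opening: 0.544
t 1.47 pos [461.4 327.4 403.5] rot [ 3.1387e+00  2.0000e-04 -2.9369e+00] F [0.91 0.37 0.61] tq [0.03 0.01 0.01] open 0.544
tool delta [-49.05 -93.37  63.23] rotvec [0.0029 0.0002 0.0358] q [ 0.61  0.26  1.76  0.    1.11 -1.16]
```

```bash

python3 -m creep '[[0,0,0.018,-16,-31,0,0.45],[0,0,0.018,-16,-31,0,0.45],[0,0,0,-16,-30,0,0.45],[0,0,0,0,0,30,0.45],[0,0,0,0,0,30,0.45],[0,0,0,0,0,0,0.45]]'
python3 d.py 528.4 246.1 280
python3 - <<'E'
from h import *
s=grab_frame("scene");crop(s,270,160,430,310,4,"pics/s2.png") 
E
```

```text
clock: 1.97
eef_pos: [535.1, 234.8, 344.3]
tcp_rot: [3.139, 0.009, -2.983]
contact_force: [-1.6, 0.3, -0.7]
opening: 0.551
t 1.97 pos [535.1 234.8 344.3] rot [ 3.1386  0.0087 -2.983 ] F [-1.56  0.3  -0.73] tq [-0.04  0.04 -0.  ] open 0.551
tool delta [ 5.43 12.04 64.3 ] rotvec [ 0.003   0.0087 -0.0102] q [ 0.41  0.35  1.78  0.    1.   -1.32]
```

View pics/s2.png

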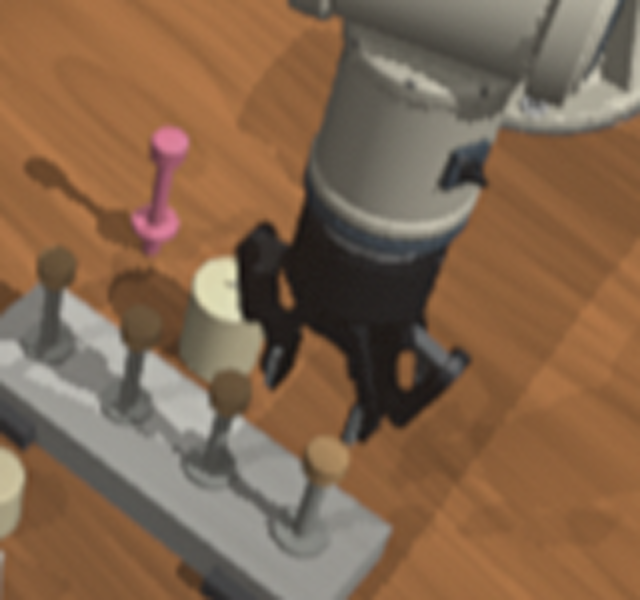

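The gripper is above the row's near end, with its fingers straddling the fourth knob at crop (325,460). Next I correct and descend.

```bash

python3 -m creep '[[0.002,0.008,-0.01,5.4,12,0,0.45],[0,0,0,0,0,0,0.45]]'
python3 d.py 528.4 246.1 280
python3 -m creep '[[0,0,0,0,0,22,0.45],[0,0,0,0,0,22,0.45],[0,0,0,0,0,18,0.45],[0,0,0,0,0,0,0.45]]'
python3 d.py 528.4 246.1 280
```

```text
clock: 2.18
eef_pos: [528.3, 247.3, 348.5]
tcp_rot: [3.14, 0.002, -2.973]
contact_force: [-0.0, 0.4, -0.1]
opening: 0.547
t 2.18 pos [528.3 247.3 348.5] rot [ 3.1398e+00  2.1000e-03 -2.9727e+00] F [-0.03  0.43 -0.08] tq [-0.01 -0.02 -0.03] open 0.547
tool delta [ 0.2  -1.33 68.48] rotvec [0.0018 0.0021 0.0001] q [ 0.43  0.35  1.78  0.    1.01 -1.31]
clock: 2.52
eef_pos: [529.1, 252.7, 293.1]
tcp_rot: [3.136, 0.014, -2.966]
contact_force: [-0.8, -0.2, -0.3]
opening: 0.547
t 2.52 pos [529.1 252.7 293.1] rot [ 3.1364  0.0139 -2.9662] F [-0.79 -0.21 -0.29] tq [0.04 0.02 0.05] open 0.547
tool delta [ 2.05 -6.4  13.01] rotvec [0.0053 0.0139 0.0066] q [ 0.44  0.42  1.82  0.    0.89 -1.3 ]
```

```bash

python3 -m creep '[[0.0,0.013,0.006,2,-6,0,0.45],[0,0,0,0,0,0,0.45]]'
python3 d.py 528.4 246.1 280
python3 -m creep '[[0,0,0,0,0,6,0.45],[0,0,0,0,0,6,0.45],[0,0,0,0,0,0,0.45]]'
python3 d.py 528.4 246.1 280
```

```text
clock: 2.68
eef_pos: [528.1, 247.7, 295.5]
tcp_rot: [3.136, 0.001, -2.97]
contact_force: [-0.6, 0.4, -0.2]
opening: 0.555
t 2.68 pos [528.1 247.7 295.5] rot [ 3.1359e+00  1.3000e-03 -2.9698e+00] F [-0.58  0.42 -0.18] tq [-0.06  0.02 -0.02] open 0.555
tool delta [ 0.02 -1.69 15.5 ] rotvec [0.0057 0.0013 0.0029] q [ 0.43  0.41  1.82  0.01  0.91 -1.31]
clock: 2.93
eef_pos: [529.2, 248.4, 286.9]
tcp_rot: [3.134, 0.007, -2.97]
contact_force: [-0.1, -0.1, -1.1]
opening: 0.551
t 2.93 pos [529.2 248.4 286.9] rot [ 3.1342  0.0071 -2.9697] F [-0.06 -0.06 -1.14] tq [ 0.05 -0.02 -0.  ] open 0.551
tool delta [ 1.25 -2.17  6.84] rotvec [0.0074 0.0071 0.0031] q [ 0.43  0.43  1.82  0.01  0.88 -1.31]
```

```bash

python3 -m creep '[[0.007,0.007,0.003,1.2,-2.2,3,0.45],[0,0,0,0,0,3,0.45],[0,0,0,0,0,0,0.45]]'
python3 d.py 528.4 246.1 280
python3 - <<'E'
from h import *
s=grab_frame("scene");t=grab_frame("top");crop(s,270,180,400,310,4,"pics/s3.png"); crop(t,120,140,230,240,5,"pics/t3.png")
E
```

```text
clock: 3.18
eef_pos: [528.7, 245.9, 281.1]
tcp_rot: [-3.142, 0.001, -2.973]
contact_force: [0.2, -0.2, -0.8]
opening: 0.545
t 3.18 pos [528.7 245.9 281.1] rot [-3.1416e+00  6.0000e-04 -2.9732e+00] F [ 0.19 -0.15 -0.8 ] tq [ 0.   -0.05 -0.04] open 0.545
tool delta [0.23 0.28 1.07] rotvec [-0.      0.0006 -0.0004] q [ 0.43  0.43  1.83 -0.    0.88 -1.31]
```

View pics/s3.png

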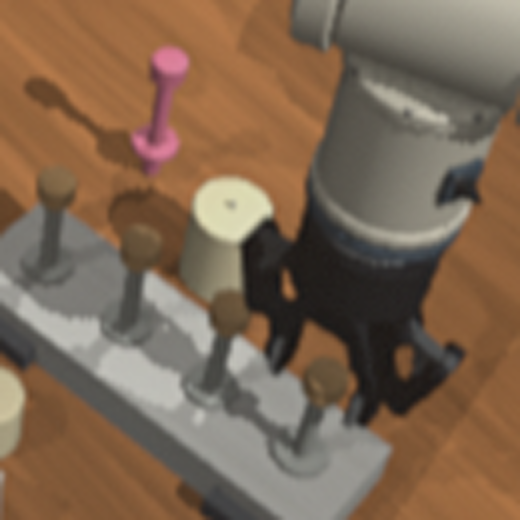

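```bash

python3 - <<'E'
from h import *
s=grab_frame("scene")
yh=np.array([-.168,.986,0])
for nm,P in(("knobtop",(528.5,246,134)),("left tip",np.array([528.7,245.9,108])+23*yh),("right tip",np.array([528.7,245.9,108])-23*yh),("flange",(528.7,245.9,281))):
    print(nm,((proj(s,P)-[270,180])*4+1.5).round())
E
```

```text
knobtop [326. 371.]
left tip [349. 418.]
right tip [286. 371.]
flange [378. 219.]
```

View pics/t3.png

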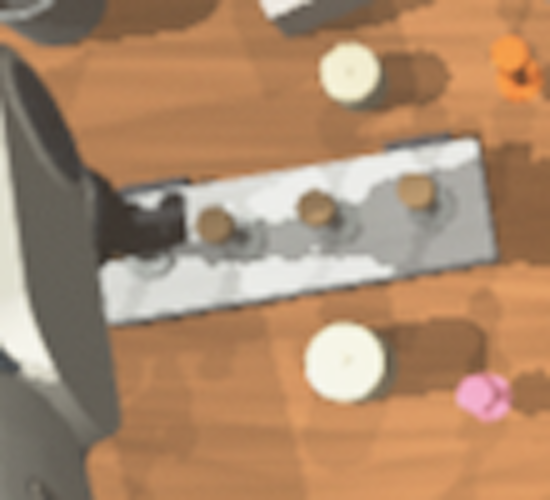

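Tips project at (349,418) and (286,371), which matches the picture: the knob lies between the pads. Now I close.

```bash

python3 -m creep '[[0,0,0,0,0,0,1],[0,0,0,0,0,0,1],[0,0,0,0,0,0,1],[0,0,0,0,0,0,1],[0,0,0,0,0,0,1]]' 20
python3 d.py 528.4 246.1 280
```

```text
clock: 3.75
eef_pos: [528.5, 248.0, 282.0]
tcp_rot: [3.137, 0.002, -2.974]
contact_force: [-0.6, 1.0, -0.8]
opening: 0.296
t 3.75 pos [528.5 248.  282. ] rot [ 3.1369e+00  1.6000e-03 -2.9742e+00] F [-0.61  0.95 -0.85] tq [-0.02  0.02 -0.  ] open 0.296
tool delta [ 0.39 -1.87  1.95] rotvec [ 0.0047  0.0016 -0.0014] q [ 0.44  0.43  1.82  0.01  0.88 -1.31]
```

```bash

for i in 1 2; do python3 -m creep '[[0,0,0,-1,0,0,1]]' ; python3 d.py 528.4 246.1 282; done
```

```text
clock: 3.83
eef_pos: [529.2, 248.2, 281.9]
tcp_rot: [3.137, 0.001, -2.974]
contact_force: [-3.7, 0.6, 2.2]
opening: 0.295
t 3.83 pos [529.2 248.2 281.9] rot [ 3.1371e+00  9.0000e-04 -2.9740e+00] F [-3.69  0.57  2.15] tq [-0.07  0.46 -0.03] open 0.295
tool delta [ 1.13 -1.93 -0.07] rotvec [ 0.0045  0.0009 -0.0012] q [ 0.43  0.43  1.82  0.01  0.88 -1.31]
clock: 3.92
eef_pos: [529.8, 248.2, 281.9]
tcp_rot: [3.137, -0.001, -2.974]
contact_force: [-5.1, 1.2, 3.2]
opening: 0.294
t 3.92 pos [529.8 248.2 281.9] rot [ 3.1374e+00 -6.0000e-04 -2.9739e+00] F [-5.14  1.16  3.17] tq [0.03 0.72 0.03] open 0.294
tool delta [ 1.74 -1.88 -0.09] rotvec [ 0.0042 -0.0006 -0.0011] q [ 0.43  0.43  1.82  0.01  0.89 -1.31]
```

```bash

python3 -m creep '[[0,0,0,-1,0,0,1],[0,0,0,-0.5,0,0,1]]' ; python3 d.py 528.4 246.1 282
```

```text
clock: 4.08
eef_pos: [530.4, 248.2, 281.9]
tcp_rot: [3.138, -0.004, -2.974]
contact_force: [-5.1, 1.7, 4.3]
opening: 0.298
t 4.08 pos [530.4 248.2 281.9] rot [ 3.1378 -0.0043 -2.9741] F [-5.07  1.71  4.32] tq [0.21 0.77 0.06] open 0.298
tool delta [ 2.3  -1.77 -0.1 ] rotvec [ 0.0038 -0.0043 -0.0014] q [ 0.43  0.44  1.82  0.01  0.89 -1.31]
```

```bash
cat > g.py <<'E'
from h import *
from scipy.spatial.transform import Rotation as R
s=sense();T=R.from_euler('xyz',s["tcp_rot"]);g=s["eef_pos"]+T.apply([0,0,155])
X=np.array([.986,.168,0]);Y=np.array([-.168,.986,0])
print("t",round(s["clock"],2),"grasp",g.round(2),"gX",round(g@X,2),"gY",round(g@Y,2),"FX",round(s["contact_force"]@X,2),"FY",round(s["contact_force"]@Y,2),"Fz",round(s["contact_force"][2],2),"rot",s["tcp_rot"].round(4),"z",s["eef_pos"][2].round(1),"open",round(s["opening"],3))
E
python3 g.py
python3 -m creep '[[0,0,0,-1.5,0,0,1]]' ; python3 g.py
python3 -m creep '[[0,0,0,-1.5,0,0,1]]' ; python3 g.py
```

```text
t 4.08 grasp [529.62 248.7  126.9 ] gX 563.99 gY 156.24 FX -4.71 FY 2.54 Fz 4.32 rot [ 3.1378 -0.0043 -2.9741] z 281.9 open 0.298
clock: 4.17
eef_pos: [531.2, 248.3, 281.9]
tcp_rot: [3.138, -0.007, -2.974]
contact_force: [-6.8, 1.6, 5.1]
opening: 0.297
t 4.17 grasp [530.11 248.74 126.89] gX 564.48 gY 156.2 FX -6.45 FY 2.73 Fz 5.11 rot [ 3.1379 -0.0065 -2.9743] z 281.9 open 0.297
clock: 4.25
eef_pos: [531.9, 248.5, 281.8]
tcp_rot: [3.138, -0.009, -2.975]
contact_force: [-9.6, 0.6, 5.8]
opening: 0.294
t 4.25 grasp [530.35 248.76 126.85] gX 564.72 gY 156.18 FX -9.38 FY 2.21 Fz 5.79 rot [ 3.138  -0.0094 -2.9746] z 281.8 open 0.294
```

The first pin tested gives about 6 N/mm and pushes back with no free play, so it is firm. I'll return it, release and move on to the next pin.

```bash

python3 -m creep '[[0,-0.005,0,2,0,0,1],[0,-0.004,0,1.5,0,0,1],[0,0,0,0,0,0,0.45],[0,0,0,0,0,0,0.45],[0,0,0,0,0,0,0.45]]' ; python3 g.py
python3 -m creep '[[0,0,0,0,0,-18,0.45],[0,0,0,0,0,-20,0.45],[0,0,0,0,0,-8,0.45],[0,0,0,0,0,0,0.45]]'
python3 d.py 540.3 179.3 330
```

```text
clock: 4.67
eef_pos: [529.1, 247.6, 282.2]
tcp_rot: [3.138, 0.001, -2.975]
contact_force: [-0.4, 0.3, 0.1]
opening: 0.552
t 4.67 grasp [529.17 248.17 127.19] gX 563.45 gY 155.8 FX -0.32 FY 0.38 Fz 0.07 rot [ 3.1383e+00  1.3000e-03 -2.9747e+00] z 282.2 open 0.552
clock: 5.0
eef_pos: [529.5, 246.9, 328.7]
tcp_rot: [3.14, -0.0, -2.975]
contact_force: [0.4, 0.1, -1.0]
opening: 0.551
t 5.0 pos [529.5 246.9 328.7] rot [ 3.1396e+00 -1.0000e-04 -2.9751e+00] F [ 0.38  0.07 -1.03] tq [ 0.02 -0.02  0.01] open 0.551
tool delta [  0.56 -68.41  -1.48] rotvec [ 0.002  -0.0001 -0.0023] q [ 0.43  0.37  1.79  0.    0.98 -1.31]
```

```bash

python3 -m creep '[[0,0,0,0,-25,0,0.45],[0,0,0,0,-24,0,0.45],[0,0,0,0,-19,0,0.45],[0,0,0,0,0,0,0.45]]' >/dev/null
python3 d.py 540.3 179.3 282
```

```text
t 5.33 pos [541.3 178.6 327.3] rot [ 3.1394e+00  2.3000e-03 -2.9719e+00] F [ 0.6  -0.05  0.14] tq [-0.02 -0.03  0.04] open 0.548
tool delta [ 0.98  0.74 45.3 ] rotvec [0.0022 0.0023 0.0009] q [ 0.32  0.35  1.82  0.    0.96 -1.43]
```

```bash

python3 -m creep '[[0,0.002,0,0.8,0,14,0.45],[0,0.002,0,0.5,-1,14,0.45],[0,0.002,0,0.5,-1,12,0.45],[0,0,0,0,0,4,0.45],[0,0,0,0,0,0,0.45]]' >/dev/null
python3 d.py 540.3 179.3 282
```

```text
t 5.75 pos [539.9 176.2 279.4] rot [ 3.1389 -0.0038 -2.9753] F [-0.08 -0.44  0.37] tq [0.03 0.02 0.07] open 0.55
tool delta [-0.89  3.03 -2.57] rotvec [ 0.0027 -0.0038 -0.0025] q [ 0.31  0.42  1.86  0.    0.87 -1.43]
```

```bash

python3 -m creep '[[0.002,-0.004,-0.002,-0.9,3,-2,0.45],[0,0,0,0,0,0,0.45],[0,0,0,0,0,0,1],[0,0,0,0,0,0,1],[0,0,0,0,0,0,1],[0,0,0,0,0,0,1],[0,0,0,0,0,0,1]]' 20 >/dev/null
python3 g.py
python3 -m creep '[[0,0,0,-1,0,0,1]]' >/dev/null; python3 g.py
python3 -m creep '[[0,0,0,-1,0,0,1]]' >/dev/null; python3 g.py
python3 -m creep '[[0,0,0,-1.5,0,0,1]]' >/dev/null; python3 g.py
```

```text
t 6.33 grasp [540.59 180.31 127.18] gX 563.32 gY 86.97 FX 1.63 FY -2.02 Fz -3.42 rot [-3.1409e+00  1.0000e-03 -2.9713e+00] z 282.2 open 0.289
t 6.42 grasp [541.21 180.34 127.09] gX 563.93 gY 86.89 FX -1.94 FY -0.56 Fz -0.94 rot [-3.1409e+00  3.0000e-04 -2.9714e+00] z 282.1 open 0.292
t 6.5 grasp [541.62 180.34 127.1 ] gX 564.34 gY 86.83 FX -3.49 FY -0.71 Fz 1.04 rot [-3.1409e+00 -1.1000e-03 -2.9716e+00] z 282.1 open 0.296
t 6.58 grasp [542.12 180.45 127.07] gX 564.85 gY 86.85 FX -7.65 FY 0.37 Fz 3.45 rot [-3.141  -0.0034 -2.9718] z 282.1 open 0.297
```

Second pin: 9.3 N over 1.5 mm, about 6 N/mm, so it is firm too. Next pin.

```bash

python3 -m creep '[[0,-0.002,0,2,0,0,1],[0,-0.001,0,0.5,0,0,1],[0,0,0,0,0,0,0.45],[0,0,0,0,0,0,0.45],[0,0,0,0,0,0,0.45]]' >/dev/null; python3 g.py
python3 -m creep '[[0,0,0,0,0,-18,0.45],[0,0,0,0,0,-20,0.45],[0,0,0,0,0,-8,0.45],[0,0,0,0,0,0,0.45]]' >/dev/null
python3 d.py 552.8 110.7 330
```

```text
t 7.0 grasp [541.85 181.   127.99] gX 564.67 gY 87.44 FX -0.26 FY -0.78 Fz 0.25 rot [ 3.1411  0.0039 -2.972 ] z 283.0 open 0.552
t 7.33 pos [541.5 181.1 330.3] rot [ 3.1406  0.0042 -2.972 ] F [-0.49  0.54  0.  ] tq [-0.   -0.03 -0.01] open 0.552
tool delta [  0.71 -71.34   0.25] rotvec [0.001  0.0042 0.0008] q [ 0.32  0.35  1.82  0.    0.97 -1.42]
```

```bash

python3 -m creep '[[0,0.004,0,0.5,-25,0,0.45],[0,0,0,0.5,-24,0,0.45],[0,0,0,0,-21,0,0.45],[0,0,0,0,0,0,0.45]]' >/dev/null
python3 d.py 552.8 110.7 282
python3 -m creep '[[0,0,0,0,0,12,0.45],[0,0,0,0,0,14,0.45],[0,0,0,0,0,12,0.45],[0,0,0,0,0,4,0.45],[0,0,0,0,0,0,0.45]]' >/dev/null
python3 d.py 552.8 110.7 282
```

```text
t 7.67 pos [552.9 111.3 329.6] rot [ 3.1399  0.0036 -2.9683] F [-0.56  0.03  0.04] tq [-0.05  0.01 -0.04] open 0.553
tool delta [ 0.33 -0.64 47.56] rotvec [0.0017 0.0036 0.0045] q [ 0.2   0.34  1.84  0.    0.96 -1.55]
t 8.08 pos [553.  111.1 284.2] rot [ 3.139   0.0046 -2.9723] F [-1.25 -0.04 -0.38] tq [0.04 0.02 0.01] open 0.55
tool delta [ 0.32 -0.38  2.15] rotvec [0.0026 0.0046 0.0005] q [ 0.19  0.4   1.87  0.    0.87 -1.55]
```

```bash

python3 -m creep '[[0.002,0.004,0,0.3,0,2,0.45],[0,0,0,0,0,0,0.45],[0,0,0,0,0,0,1],[0,0,0,0,0,0,1],[0,0,0,0,0,0,1],[0,0,0,0,0,0,1],[0,0,0,0,0,0,1]]' 20 >/dev/null
python3 g.py
python3 -m creep '[[0,0,0,-1,0,0,1]]' >/dev/null; python3 g.py
python3 -m creep '[[0,0,0,-1,0,0,1]]' >/dev/null; python3 g.py
python3 -m creep '[[0,0,0,-1.5,0,0,1]]' >/dev/null; python3 g.py
```

```text
t 8.67 grasp [552.78 111.4  127.57] gX 563.76 gY 16.97 FX 0.3 FY -1.23 Fz -4.91 rot [-3.1408e+00  3.0000e-04 -2.9709e+00] z 282.6 open 0.293
t 8.75 grasp [553.43 111.48 127.54] gX 564.41 gY 16.94 FX -2.26 FY -1.16 Fz -1.72 rot [-3.1408e+00 -3.0000e-04 -2.9711e+00] z 282.5 open 0.297
t 8.83 grasp [553.8  111.55 127.54] gX 564.78 gY 16.95 FX -4.2 FY -1.52 Fz 0.97 rot [-3.1409e+00 -1.7000e-03 -2.9712e+00] z 282.5 open 0.298
t 8.92 grasp [554.31 111.66 127.5 ] gX 565.31 gY 16.97 FX -6.3 FY -0.93 Fz 3.56 rot [-3.141  -0.004  -2.9713] z 282.5 open 0.296
```

```bash

python3 -m creep '[[0,0,0,-1.5,0,0,1]]' >/dev/null; python3 g.py
python3 -m creep '[[0,0,0,-1.0,0,0,1]]' >/dev/null; python3 g.py
```

```text
t 9.0 grasp [554.53 111.67 127.48] gX 565.53 gY 16.95 FX -7.62 FY -1.51 Fz 3.84 rot [-3.141  -0.007  -2.9714] z 282.5 open 0.293
t 9.08 grasp [554.29 111.66 127.49] gX 565.29 gY 16.97 FX -6.55 FY -1.14 Fz 4.12 rot [-3.141  -0.01   -2.9714] z 282.5 open 0.294
```

Third pin: 7.6 N for 1.8 mm and the force keeps rising, so it seems firm as well. I'll test the last pin to confirm.

```bash

python3 -m creep '[[0,-0.005,0,2,0,0,1],[0,-0.005,0,1,0,0,1],[0,0,0,0,0,0,0.45],[0,0,0,0,0,0,0.45],[0,0,0,0,0,0,0.45]]' >/dev/null; python3 g.py
python3 -m creep '[[0,0,0,0,0,-18,0.45],[0,0,0,0,0,-20,0.45],[0,0,0,0,0,-8,0.45],[0,0,0,0,0,0,0.45]]' >/dev/null
python3 d.py 564.5 42.3 330
```

```text
t 9.5 grasp [554.32 112.2  128.46] gX 565.41 gY 17.51 FX -0.18 FY 0.18 Fz -0.42 rot [ 3.1413  0.0037 -2.9717] z 283.5 open 0.554
t 9.83 pos [554.3 112.6 330.9] rot [ 3.1405  0.0046 -2.9717] F [0.72 0.25 0.28] tq [ 0.05 -0.04 -0.  ] open 0.551
tool delta [  1.85 -70.97   0.85] rotvec [0.0011 0.0046 0.0011] q [ 0.2   0.34  1.83  0.    0.96 -1.54]
```

```bash

python3 -m creep '[[0,0.004,0,1,-25,0,0.45],[0,0,0,0.8,-24,0,0.45],[0,0,0,0,-21,0,0.45],[0,0,0,0,0,0,0.45]]' >/dev/null
python3 d.py 564.5 42.3 282
python3 -m creep '[[0,0,0,0,0,12,0.45],[0,0,0,0,0,14,0.45],[0,0,0,0,0,12,0.45],[0,0,0,0,0,4,0.45],[0,0,0,0,0,0,0.45]]' >/dev/null
python3 d.py 564.5 42.3 282
```

```text
t 10.17 pos [565.2  42.6 330.2] rot [ 3.1401  0.0042 -2.9679] F [-0.2   0.95 -0.53] tq [-0.   -0.02  0.04] open 0.55
tool delta [ 0.97 -0.26 48.24] rotvec [0.0015 0.0042 0.0049] q [ 0.07  0.35  1.83  0.    0.96 -1.67]
t 10.58 pos [565.5  42.5 284.7] rot [ 3.1392  0.0052 -2.9719] F [ 0.8  -0.96  0.7 ] tq [ 0.03 -0.01  0.08] open 0.551
tool delta [ 1.02 -0.08  2.7 ] rotvec [0.0024 0.0052 0.0009] q [ 0.07  0.41  1.86  0.    0.87 -1.67]
```

```bash

python3 -m creep '[[0.002,0.005,0,1,0,2,0.45],[0,0,0,0,0,0,0.45],[0,0,0,0,0,0,1],[0,0,0,0,0,0,1],[0,0,0,0,0,0,1],[0,0,0,0,0,0,1],[0,0,0,0,0,0,1]]' 20 >/dev/null
python3 g.py
python3 -m creep '[[0,0,0,-1,0,0,1]]' >/dev/null; python3 g.py
python3 -m creep '[[0,0,0,-1,0,0,1]]' >/dev/null; python3 g.py
python3 -m creep '[[0,0,0,-1.5,0,0,1]]' >/dev/null; python3 g.py
```

```text
t 11.17 grasp [564.83  43.58 128.8 ] gX 564.24 gY -51.92 FX 0.91 FY 0.64 Fz -1.43 rot [ 3.1413e+00  1.0000e-03 -2.9710e+00] z 283.8 open 0.295
t 11.25 grasp [565.69  43.76 128.88] gX 565.12 gY -51.89 FX -0.82 FY -0.87 Fz -1.61 rot [ 3.1413e+00  9.0000e-04 -2.9710e+00] z 283.9 open 0.297
t 11.33 grasp [566.64  43.93 128.92] gX 566.09 gY -51.88 FX -0.72 FY 0.23 Fz -2.28 rot [ 3.1413e+00  8.0000e-04 -2.9710e+00] z 283.9 open 0.294
t 11.42 grasp [567.92  44.14 128.89] gX 567.39 gY -51.88 FX -1.31 FY 0.31 Fz -0.23 rot [ 3.1412e+00  3.0000e-04 -2.9711e+00] z 283.9 open 0.298
```

This one has free play: 3.1 mm at about 1 N. It's the pin nearest the red block. I continue away to about +7.5 mm.

```bash

python3 -m creep '[[0,0,0,-1.5,0,0,1],[0,0,0,-1.5,0,0,1]]' >/dev/null; python3 g.py
python3 -m creep '[[0,0,0,-1.2,0,0,1]]' >/dev/null; python3 g.py
```

```text
t 11.58 grasp [570.45  44.52 128.69] gX 569.94 gY -51.94 FX -1.22 FY -0.22 Fz -0.47 rot [ 3.1412e+00 -1.5000e-03 -2.9710e+00] z 283.7 open 0.296
t 11.67 grasp [571.61  44.64 128.63] gX 571.11 gY -52.02 FX -2.42 FY 0.07 Fz 0.46 rot [ 3.1413e+00 -2.0000e-03 -2.9711e+00] z 283.6 open 0.296
```

```bash

python3 -m creep '[[0,0,0,-0.8,0,0,1],[0,0,0,0,0,0,1]]' >/dev/null; python3 g.py
python3 -m creep '[[0,0,0,2,0,0,1],[0,0,0,2,0,0,1],[0,0,0,2,0,0,1],[0,0,0,1.5,0,0,1]]' >/dev/null; python3 g.py
python3 -m creep '[[0,0,0,1.5,0,0,1],[0,0,0,1.5,0,0,1]]' >/dev/null; python3 g.py
```

```text
t 11.83 grasp [572.65  44.75 128.73] gX 572.15 gY -52.08 FX -1.61 FY -0.18 Fz 0.69 rot [ 3.1414e+00 -2.4000e-03 -2.9711e+00] z 283.7 open 0.294
t 12.17 grasp [565.78  43.65 128.69] gX 565.19 gY -52.02 FX -0.04 FY -0.72 Fz -1.58 rot [ 3.1413  0.     -2.9711] z 283.7 open 0.298
t 12.33 grasp [563.32  43.19 129.02] gX 562.69 gY -52.05 FX 1.5 FY 0.65 Fz -3.09 rot [ 3.1414e+00  2.3000e-03 -2.9712e+00] z 284.0 open 0.293
```

```bash

python3 -m creep '[[0,0,0,1.5,0,0,1],[0,0,0,1.5,0,0,1],[0,0,0,1.2,0,0,1]]' >/dev/null; python3 g.py
python3 -m creep '[[0,0,0,1.2,0,0,1],[0,0,0,1,0,0,1]]' >/dev/null; python3 g.py
```

```text
t 12.58 grasp [559.59  42.42 129.3 ] gX 558.89 gY -52.18 FX 2.19 FY 0.99 Fz -2.7 rot [-3.1415  0.0044 -2.9712] z 284.3 open 0.295
t 12.75 grasp [557.45  42.05 129.43] gX 556.71 gY -52.19 FX 2.0 FY -0.5 Fz -2.1 rot [-3.1415  0.0051 -2.9712] z 284.4 open 0.291
```

```bash

python3 -m creep '[[0,0,0,1.0,0,0,1],[0,0,0,0,0,0,1]]' >/dev/null; python3 g.py
python3 - <<'E'
from h import *
s=grab_frame("scene");crop(s,220,150,350,300,4,"pics/s4.png")
E
```

```text
t 12.92 grasp [556.27  41.81 129.45] gX 555.5 gY -52.23 FX 1.29 FY -1.09 Fz -3.13 rot [-3.1414  0.0053 -2.9712] z 284.4 open 0.296
```

View pics/s4.png

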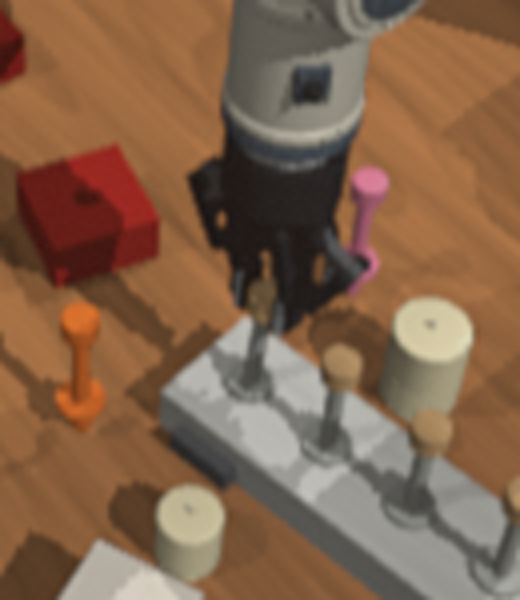

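The picture shows the held pin at (262,300) tilted towards the robot, so both rocks are done. I return it to upright, release so it seats itself, then regrip more firmly.

```bash

python3 -m creep '[[0,0.002,0,-2,0,0,1],[0,0.002,0,-2,0,0,1],[0,0.001,0,-2,0,0,1],[0,0,0,-1.7,0,0,1],[0,0,0,0,0,0,1]]' >/dev/null; python3 g.py
python3 -m creep '[[0,0,0,0,0,0,0.6],[0,0,0,0,0,0,0.6],[0,0,0,0,0,0,0.6]]' >/dev/null; python3 g.py; python3 d.py 564.6 43.3 283
```

```text
t 13.38 grasp [562.57  43.02 129.07] gX 561.92 gY -52.1 FX 0.55 FY 0.07 Fz -2.28 rot [ 3.1415 -0.0036 -2.9712] z 284.1 open 0.294
t 13.63 grasp [562.84  43.12 129.19] gX 562.21 gY -52.04 FX 0.38 FY -0.42 Fz -0.84 rot [ 3.1414 -0.0035 -2.9711] z 284.2 open 0.396
t 13.63 pos [563.4  43.2 284.2] rot [ 3.1414 -0.0035 -2.9711] F [ 0.44 -0.35 -0.84] tq [-0.06 -0.02 -0.01] open 0.396
tool delta [-1.22 -0.09  1.18] rotvec [ 0.0002 -0.0035  0.0016] q [ 0.07  0.41  1.86 -0.    0.88 -1.67]
```

```bash

python3 -m creep '[[0,-0.0035,0.001,-1.4,0,1,0.6],[0,0,0,0,0,0,0.6]]' >/dev/null; python3 d.py 564.6 43.3 283
python3 - <<'E'
from h import *
s=grab_frame("scene");crop(s,220,150,350,300,4,"pics/s5.png")
E
```

```text
t 13.8 pos [564.9  43.4 283.4] rot [ 3.1414e+00  9.0000e-04 -2.9722e+00] F [-0.51 -0.49  0.06] tq [ 0.01  0.03 -0.07] open 0.404
tool delta [ 0.33 -0.08  0.39] rotvec [0.0002 0.0009 0.0005] q [ 0.07  0.41  1.86  0.    0.87 -1.67]
```

View pics/s5.png

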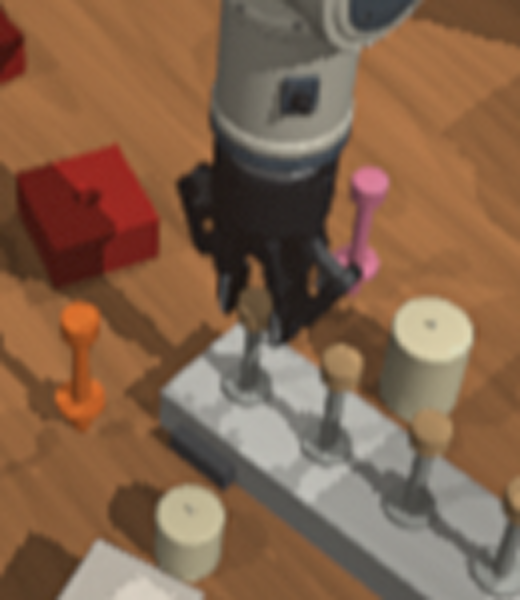

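The pin stands upright again with its knob between the pads at (255,305). Now I grip at 60 N and draw it up.

```bash

python3 -m creep '[[0,0,0,0,0,0,1],[0,0,0,0,0,0,1],[0,0,0,0,0,0,1],[0,0,0,0,0,0,1]]' 60 >/dev/null; python3 g.py
python3 -m creep '[[0,0,0,0,0,-3,1],[0,0,0,0,0,-3,1],[0,0,0,0,0,-3,1]]' >/dev/null; python3 g.py;python3 d.py 564.7 43.4 340
```

```text
t 14.18 grasp [565.05  43.4  128.73] gX 564.43 gY -52.14 FX 0.5 FY -0.43 Fz -0.17 rot [ 3.1416e+00  1.0000e-03 -2.9722e+00] z 283.7 open 0.28
t 14.43 grasp [563.98  43.34 137.23] gX 563.37 gY -52.02 FX -0.26 FY 0.54 Fz -1.69 rot [ 3.1412e+00 -1.5000e-03 -2.9722e+00] z 292.2 open 0.28
t 14.43 pos [564.2  43.3 292.2] rot [ 3.1412e+00 -1.5000e-03 -2.9722e+00] F [-0.35  0.48 -1.69] tq [ 0.01  0.03 -0.  ] open 0.28
tool delta [-4.100e-01  1.000e-02 -4.777e+01] rotvec [ 0.0003 -0.0015  0.0006] q [ 0.07  0.4   1.86  0.    0.89 -1.67]
```

```bash

python3 -m creep '[[0,-0.0015,0,-0.4,0,-5,1],[0,0,0,-0.3,0,-5,1],[0,0,0,-0.2,0,-5,1],[0,0,0,-0.2,0,-5,1]]' >/dev/null; python3 g.py
python3 -m creep '[[0,0,0,0,0,-6,1],[0,0,0,0,0,-8,1],[0,0,0,0,0,-12,1],[0,0,0,0,0,-15,1],[0,0,0,0,0,-15,1],[0,0,0,0,0,0,1]]' >/dev/null;  python3 g.py
python3 d.py 553.4 -164 355
python3 - <<'E'
from h import *
s=grab_frame("scene");crop(s,200,120,350,270,4,"pics/s6.png")
E
```

```text
t 14.77 grasp [564.95  43.58 158.93] gX 564.36 gY -51.95 FX 0.3 FY -0.01 Fz -2.25 rot [ 3.1411e+00 -9.0000e-04 -2.9722e+00] z 313.9 open 0.283
t 15.27 grasp [565.39  43.58 221.3 ] gX 564.8 gY -52.01 FX 0.07 FY -0.12 Fz -1.11 rot [ 3.1413e+00  9.0000e-04 -2.9722e+00] z 376.3 open 0.279
t 15.27 pos [565.3  43.5 376.3] rot [ 3.1413e+00  9.0000e-04 -2.9722e+00] F [ 0.09 -0.11 -1.11] tq [ 0.04 -0.02 -0.  ] open 0.279
tool delta [  46.69 -202.55   21.2 ] rotvec [0.0003 0.0009 0.0006] q [ 0.07  0.29  1.79  0.    1.06 -1.67]
```

View pics/s6.png

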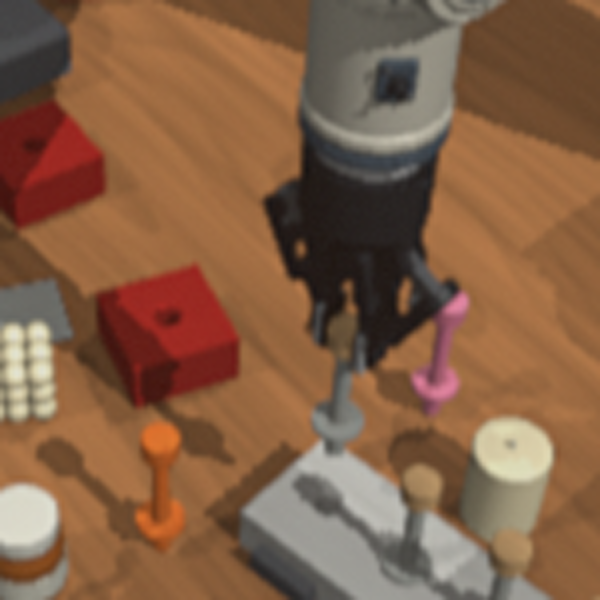

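The pin is out, hanging straight from the pads with its foot clear of the plate, around (335,430). I carry it towards the block. Then I'll measure the empty plate hole and the block hole the same way, so their difference gives the move.

```bash

python3 -m creep '[[0,0,0,5,-20,0,1],[0,0,0,5,-22,0,1],[0,0,0,5,-22,0,1],[0,0,0,5,-22,0,1],[0,0,0,5,-22,0,1],[0,0,0,5,-22,0,1],[0,0,0,5,-22,0,1],[0,0,0,5,-22,0,1],[0,0,0,4,-18,0,1],[0,0,0,0,0,0,1]]' >/dev/null; python3 d.py 553.4 -164 355
python3 - <<'E'
from h import *
s=grab_frame("scene");t=grab_frame("top");crop(s,220,150,340,270,5,"pics/s7.png");crop(t,190,140,300,220,7,"pics/t7.png")
E
```

```text
t 16.15 pos [ 550.8 -160.   367.4] rot [ 3.1382 -0.007  -2.9679] F [ 0.03 -0.43 -1.57] tq [ 0.03 -0.02 -0.01] open 0.279
tool delta [-1.93 -4.41 12.35] rotvec [ 0.0034 -0.007   0.0049] q [-0.29  0.31  1.78 -0.    1.06 -2.03]
```

View pics/s7.png

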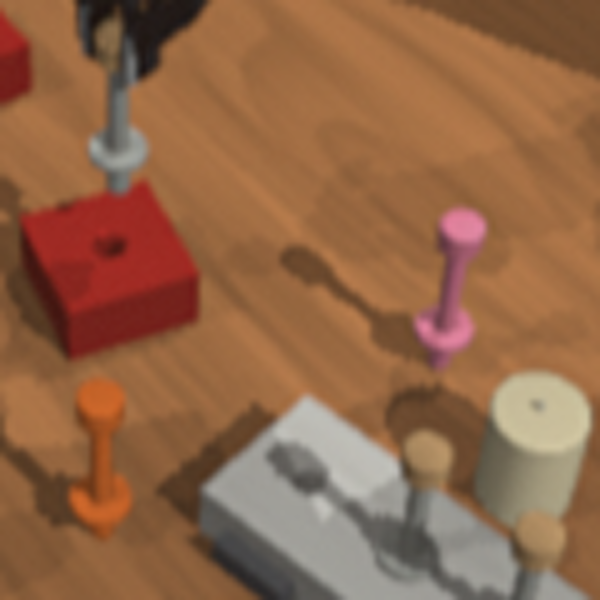

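View pics/t7.png

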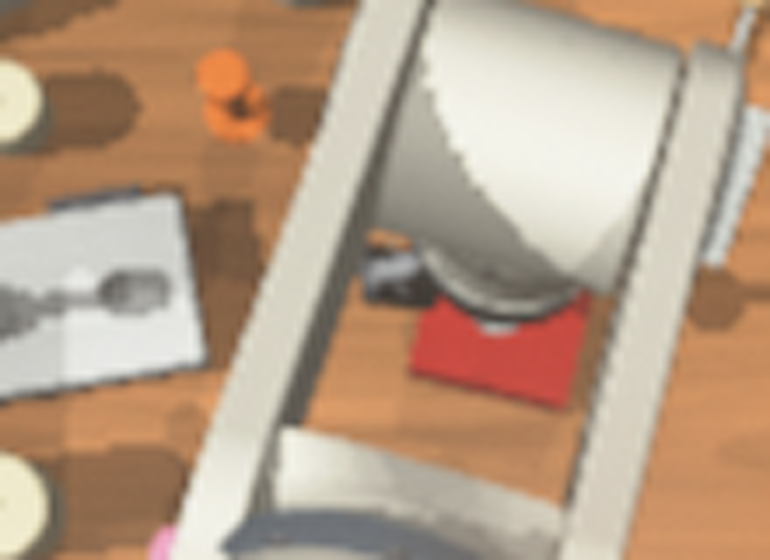

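The scene view shows the held pin's flange at crop (118,150), its tip at (119,190), and the block hole at (110,245). The plate hole is hidden in shadow. I'll use the scene camera alone, comparing the flange and the hole at nearly the same height, which cancels the calibration bias.

```bash

python3 -m creep '[[0.003,-0.007,0.003,-2,-4,12,1],[0,0,0,0,0,0,1]]' >/dev/null; python3 g.py; python3 - <<'E'
from h import *
s0=cv2.imread("pics/scene0.png");t0=cv2.imread("pics/top0.png")
cv2.imwrite("pics/hs.png",cv2.resize(s0[185:225,220:265],None,fx=14,fy=14,interpolation=cv2.INTER_NEAREST))
cv2.imwrite("pics/ht.png",cv2.resize(t0[165:203,242:282],None,fx=14,fy=14,interpolation=cv2.INTER_NEAREST))
s=grab_frame("scene");t=grab_frame("top")
for n,im,f,(x0,y0,x1,y1) in(("s",s0,s,(236,194,249,206)),("t",t0,t,(256,178,269,191))):
    g=im[y0:y1,x0:x1,2].astype(float);w=np.clip(np.percentile(g,75)-15-g,0,None)
    yy,xx=np.mgrid[y0:y1,x0:x1];c=((xx*w).sum()/w.sum(),(yy*w).sum()/w.sum());print(n,c,plane(f,*c,45).round(2)); print(g.astype(int))
E
```

```text
t 16.42 grasp [ 553.15 -159.63  199.46] gX 518.59 gY -250.32 FX -0.6 FY -0.26 Fz -2.93 rot [ 3.1386e+00 -5.0000e-04 -2.9708e+00] z 354.5 open 0.286
s (np.float64(241.96639629200465), np.float64(199.02085747392815)) [ 553.6  -161.57   45.  ]
[[156 157 155 155 156 156 157 157 156 156 155 155 155]
 [156 156 156 158 160 159 156 157 157 157 156 154 155]
 [156 157 158 160 165 157 147 149 152 154 156 155 156]
 [157 158 153 140 143 136 124 122 130 143 155 156 155]
 [159 156 143 121 117 114 101  93 102 134 154 157 155]
 [158 156 139 118 111 102  87  76  93 134 154 157 156]
 [158 158 148 128 114  97  85  89 114 146 156 157 157]
 [158 158 156 145 132 121 121 132 143 155 159 158 158]
 [157 157 158 156 150 150 151 157 158 160 158 158 158]
 [156 157 157 158 158 158 159 161 160 160 157 158 158]
 [158 158 157 159 159 158 159 159 159 158 158 158 158]
 [157 157 158 159 158 158 158 158 158 158 158 157 158]]
t (np.float64(261.53888548683403), np.float64(183.72137170851195)) [ 553.8  -163.52   45.  ]
[[206 206 206 205 205 205 204 205 204 202 202 203 204]
 [206 206 206 205 204 205 205 206 205 204 203 202 203]
 [205 207 206 206 205 204 201 203 204 205 203 201 200]
 [205 207 208 199 180 164 161 179 197 204 203 202 200]
 [208 209 207 180 133 112 111 136 181 203 204 202 201]
 [206 207 201 161 112 108 107 110 152 193 204 204 203]
 [205 206 196 154 114 113 114 110 145 188 203 202 203]
 [205 206 199 167 124 113 113 124 165 197 202 202 203]
 [206 205 202 192 158 135 138 157 187 201 202 202 203]
 [205 204 203 203 192 182 183 191 202 204 204 203 202]
 [205 204 203 202 203 202 203 202 203 204 205 203 201]
 [204 203 203 202 202 202 203 204 203 203 204 203 202]
 [203 203 203 202 201 201 201 201 202 203 203 203 203]]
```

View pics/hs.png

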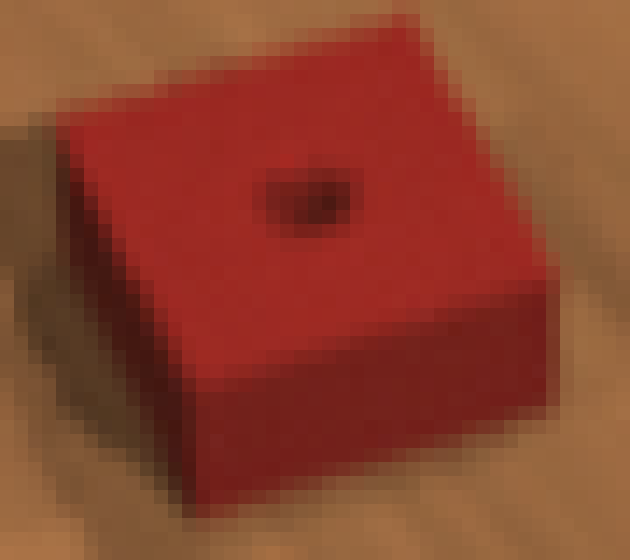

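```bash
python3 d.py 553.8 -161.5 326
python3 -m creep '[[0.003,0,0.001,-1,-1.5,8,1],[0,0,0,0,0,8,1],[0,0,0,0,0,8,1],[0,0,0,0,0,0,1]]' >/dev/null; python3 d.py 553.8 -161.5 326
python3 - <<'E'
from h import *
s=grab_frame("scene");cv2.imwrite("pics/s8raw.png",s["color"][:,:,::-1]);crop(s,215,150,275,220,8,"pics/s8.png")
E
```

```text
t 16.52 pos [ 553.7 -159.8  356.2] rot [ 3.1391e+00  8.0000e-04 -2.9702e+00] F [-0.41 -0.24 -1.82] tq [-0.03  0.03  0.01] open 0.285
tool delta [ 0.23 -1.77 30.24] rotvec [0.0025 0.0008 0.0026] q [-0.28  0.33  1.79  0.    1.03 -2.03]
t 16.85 pos [ 555.5 -159.   331.4] rot [-3.1406e+00  2.1000e-03 -2.9686e+00] F [ 0.22  0.27 -2.5 ] tq [0.04 0.08 0.01] open 0.285
tool delta [ 2.13 -2.15  5.39] rotvec [-0.001   0.0021  0.0042] q [-0.28  0.36  1.8  -0.    0.98 -2.03]
```

View pics/s8.png

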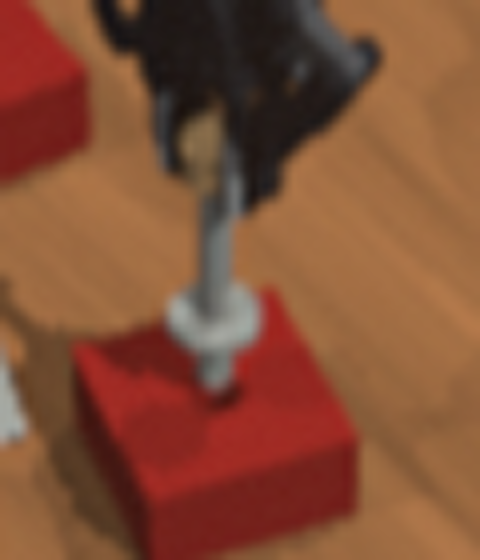

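```bash
cat > fl.py <<'E'
from h import *
import sys
u,v,x0,y0,k,z=map(float,sys.argv[1:7])
s=grab_frame("scene")
print("flange cam xy",plane(s,(u+.5)/k-.5+x0,(v+.5)/k-.5+y0,z).round(2))
h=plane(s,241.75,198.95,45);print("hole cam",h.round(2), "hole top-face proj of TCP:",proj(s,(sense()["eef_pos"][0],sense()["eef_pos"][1],z)))
E
python3 fl.py 214.5 318 215 150 8 90.2; python3 fl.py 216 388 215 150 8 57.7
python3 - <<'E'
from h import *
im=cv2.imread("pics/s8raw.png");hsv=cv2.cvtColor(im,cv2.COLOR_BGR2HSV)
m=((hsv[...,1]<70)&(hsv[...,2]>70)).astype(np.uint8)[180:202,230:252]
for r_ in m: print(''.join('.#'[v] for v in r_))
E
```

```text
flange cam xy [ 556.34 -160.69   90.2 ]
hole cam [ 553.97 -162.19   45.  ] hole top-face proj of TCP: [241.77666768 189.53449353]
flange cam xy [ 559.05 -156.06   57.7 ]
hole cam [ 553.97 -162.19   45.  ] hole top-face proj of TCP: [241.71932822 196.97592875]
..........####........
..........####........
..........####........
..........####........
..........####........
..........#####.......
........########......
.......##########.....
......###########.....
......###########.....
......###########.....
......###########.....
.......##########.....
.........######.......
..........####........
..........####........
..........####........
..........###.........
......................
......................
......................
......................
```

Projecting the tool axis at flange height gives (241.8,189.5) and the flange mask centre is (241.2,189.6). They agree to about 1 mm, which puts the hole near (553.8,-160.5) in robot coordinates.

```bash

python3 -m creep '[[-0.001,0.002,0.004,1.9,-1.2,0,1],[0,0,0,0,0,0,1]]' >/dev/null; python3 d.py 553.8 -160.5 322
python3 -m creep '[[0,0,0,0,0,4,1],[0,0,0,0,0,4,1],[0,0,0,0,0,0,1]]' >/dev/null; python3 d.py 553.8 -160.5 314
```

```text
t 17.17 pos [ 554.5 -161.1  333.6] rot [-3.1404e+00  2.5000e-03 -2.9732e+00] F [-0.5  -0.11 -2.03] tq [ 0.01 -0.03  0.  ] open 0.28
tool delta [ 0.67  0.68 11.6 ] rotvec [-0.0012  0.0025 -0.0004] q [-0.29  0.36  1.8  -0.    0.98 -2.02]
t 17.42 pos [ 554.7 -161.4  325.8] rot [-3.1396  0.004  -2.9737] F [-0.79 -0.2  -1.83] tq [-0.02  0.03 -0.05] open 0.281
tool delta [ 0.73  1.09 11.79] rotvec [-0.002  0.004 -0.001] q [-0.29  0.37  1.81 -0.    0.96 -2.02]
```

```bash

python3 -m creep '[[-0.002,0.004,-0.001,0.8,1,2,1],[0,0,0,0,0,3,1],[0,0,0,0,0,0,1]]' >/dev/null; python3 d.py 553.8 -160.5 314
python3 - <<'E'
from h import *
s=grab_frame("scene");crop(s,215,150,275,220,8,"pics/s9.png")
E
```

```text
t 17.67 pos [ 553.5 -160.5  320.1] rot [ 3.1412e+00 -6.0000e-04 -2.9728e+00] F [ 0.24 -0.24 -2.54] tq [ 0.01  0.01 -0.01] open 0.282
tool delta [-0.27 -0.01  6.08] rotvec [ 0.0004 -0.0006 -0.    ] q [-0.28  0.37  1.81  0.    0.95 -2.02]
```

View pics/s9.png

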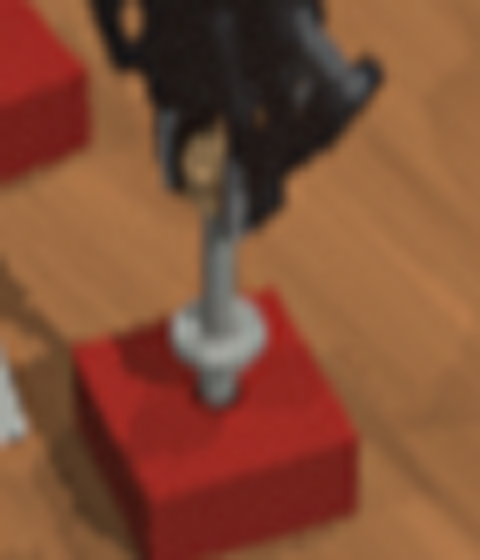

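The foot tip at (218,398) sits right over the hole mouth at (217,395). I lower in small steps and watch the force.

```bash

python3 -m creep '[[0,0,0,0,0,3,1],[0,0,0,0,0,3,1]]' >/dev/null; python3 g.py
python3 -m creep '[[0,0,0,0.3,0,3,1],[0,0,0,0,0,3,1]]' >/dev/null; python3 g.py;  python3 d.py 553.8 -160.5 300
```

```text
t 17.88 grasp [ 553.91 -160.6   159.45] gX 519.17 gY -251.4 FX -0.86 FY 0.65 Fz -1.72 rot [-3.1415e+00  4.0000e-04 -2.9727e+00] z 314.5 open 0.277
t 18.05 grasp [ 553.7  -160.68  152.91] gX 518.96 gY -251.45 FX 0.14 FY 0.13 Fz -2.18 rot [-3.1414e+00  6.0000e-04 -2.9727e+00] z 307.9 open 0.279
t 18.05 pos [ 553.6 -160.7  307.9] rot [-3.1414e+00  6.0000e-04 -2.9727e+00] F [ 0.12  0.16 -2.18] tq [ 0.03 -0.01  0.01] open 0.279
tool delta [-0.22  0.13  7.91] rotvec [-0.0002  0.0006  0.0001] q [-0.29  0.39  1.82  0.    0.93 -2.02]
```

```bash

python3 -m creep '[[0,0,0,0,0,3,1],[0,0,0,0,0,3,1]]' >/dev/null; python3 g.py
python3 -m creep '[[0,0,0,0.2,0,3,1],[0,0,0,0,0,3,1]]' >/dev/null; python3 g.py
python3 -m creep '[[0,0,0,0,0,2,1]]' >/dev/null; python3 g.py
python3 -m creep '[[0,0,0,0,0,2,1]]' >/dev/null; python3 g.py
```

```text
t 18.22 grasp [ 553.62 -160.65  146.13] gX 518.88 gY -251.41 FX -0.64 FY 0.24 Fz -0.75 rot [-3.1414e+00  5.0000e-04 -2.9727e+00] z 301.1 open 0.282
t 18.38 grasp [ 553.34 -160.67  139.31] gX 518.6 gY -251.38 FX -0.09 FY 0.47 Fz -2.06 rot [-3.1415e+00  3.0000e-04 -2.9727e+00] z 294.3 open 0.275
t 18.47 grasp [ 553.2  -160.62  136.8 ] gX 518.47 gY -251.31 FX -0.29 FY -0.8 Fz -2.21 rot [ 3.1415e+00 -1.0000e-04 -2.9727e+00] z 291.8 open 0.282
t 18.55 grasp [ 553.19 -160.65  134.5 ] gX 518.46 gY -251.33 FX -0.56 FY 0.04 Fz -1.62 rot [ 3.1415e+00 -1.0000e-04 -2.9727e+00] z 289.5 open 0.283
```

```bash

python3 -m creep '[[0,0,0,0,0,1,1]]' >/dev/null; python3 g.py
python3 -m creep '[[0,0,0,0,0,1,1]]' >/dev/null; python3 g.py
python3 -m creep '[[0,0,0,0,0,0,1]]' >/dev/null; python3 g.py
```

```text
t 18.63 grasp [ 553.45 -160.74  133.63] gX 518.7 gY -251.47 FX -1.57 FY 0.13 Fz 12.09 rot [-3.1415e+00  3.0000e-04 -2.9726e+00] z 288.6 open 0.281
t 18.72 grasp [ 554.05 -160.84  133.65] gX 519.28 gY -251.67 FX -3.74 FY 2.44 Fz 18.22 rot [-3.1411e+00  1.4000e-03 -2.9728e+00] z 288.6 open 0.279
t 18.8 grasp [ 554.37 -160.88  134.16] gX 519.58 gY -251.76 FX -0.24 FY -0.14 Fz -2.56 rot [-3.1409e+00  2.0000e-03 -2.9728e+00] z 289.2 open 0.282
```

The flange meets the block at TCP z = 288.6, against 288.7 predicted. I lower it flush, release, then rise.

```bash

python3 -m creep '[[0,0.001,0,0,0,0.5,1],[0,0,0,0,0,0,0.45],[0,0,0,0,0,0,0.45],[0,0,0,0,0,0,0.4],[0,0,0,0,0,0,0.4]]' >/dev/null; python3 g.py
python3 -m creep '[[0,0,0,0,0,-10,0.4],[0,0,0,0,0,-15,0.4],[0,0,0,0,0,-25,0.4],[0,0,0,0,0,-30,0.4],[0,0,0,0,0,-30,0.4],[0,0,0,0,0,0,0.4]]' >/dev/null; python3 g.py
python3 -m creep '[[0,0,0,30,0,0,0.4],[0,0,0,35,0,0,0.4],[0,0,0,35,0,0,0.4],[0,0,0,35,0,0,0.4],[0,0,0,35,0,0,0.4],[0,0,0,30,0,0,0.4],[0,0,0,0,0,0,0.4],[0,0,0,0,0,0,0.4]]' 
python3 - <<'E'
from h import *
s=grab_frame("scene");t=grab_frame("top");crop(s,190,150,350,310,4,"pics/s10.png");crop(t,120,110,320,230,4,"pics/t10.png")
print(proj(s,(553.8,-160.5,45)),proj(s,(553.8,-160.5,130)))
E
```

```text
t 19.22 grasp [ 554.92 -161.13  134.12] gX 520.08 gY -252.1 FX -0.29 FY -0.54 Fz 0.3 rot [-3.1401e+00  2.5000e-03 -2.9728e+00] z 289.1 open 0.596
t 19.72 grasp [ 553.32 -160.69  249.72] gX 518.58 gY -251.4 FX 1.59 FY -1.25 Fz -0.41 rot [ 3.1411e+00 -1.7000e-03 -2.9728e+00] z 404.7 open 0.601
clock: 20.38
eef_pos: [349.2, -194.1, 409.6]
tcp_rot: [-3.136, 0.009, -2.97]
contact_force: [-0.3, -0.3, 0.1]
opening: 0.595
[242.12070485 199.26064734] [242.09824119 179.47223603]
```

View pics/s10.png

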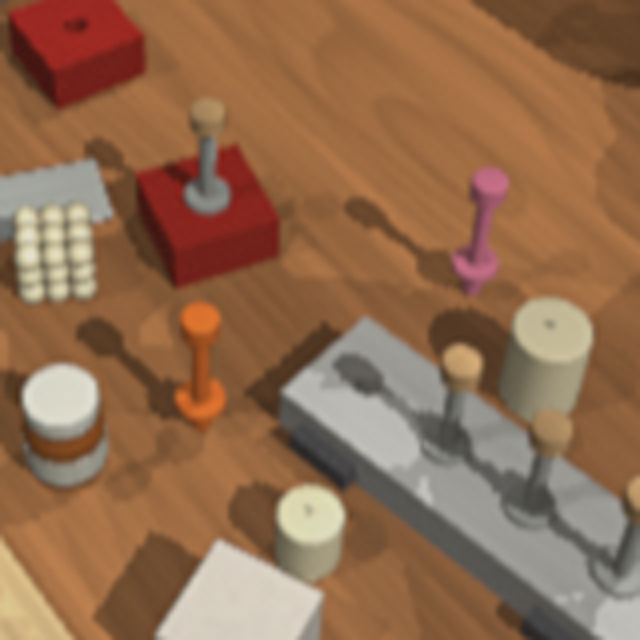

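View pics/t10.png

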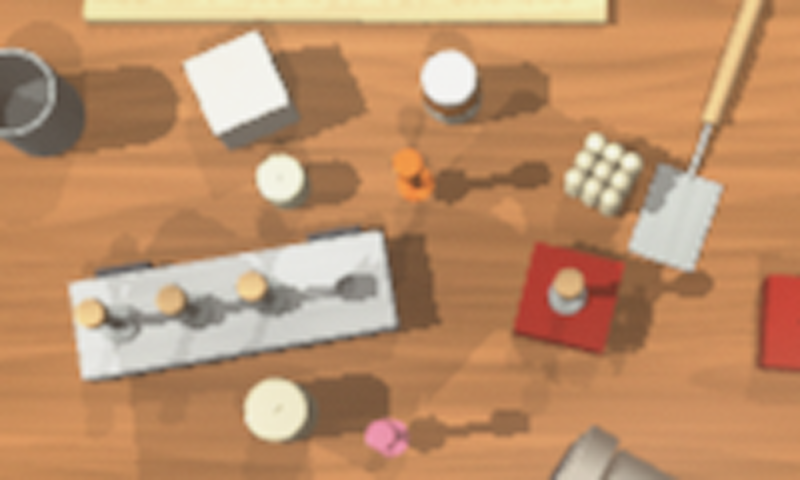

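Both views show the pin standing upright in the nearest red block, flange on its top face (scene crop (208,195), knob (207,115)). The three firm pins and the other objects haven't moved and the gripper is clear.

```bash
python3 -c "
from rig import job,sense
print(sense()['contact_force'],sense()['clock']); print(job.sign_off())"
```

```text
[-0.71756523  0.08762648 -0.24929648] 20.4833
the job is handed in; nothing more can be done
None
```

The loose pin is now in the nearest red repair block, upright and fully home, and the job was handed in at 20.5 s.

- **Finding it:** I rocked all four pins along the row. Three were firm, at roughly 4–6 N/mm, and I never pushed one past about 10 N. The fourth, at the block end of the row, moved freely at 1–2.5 N.
- **Rocking it:** I rocked it about 8 mm away from the robot, then back past upright to about 8 mm towards it.
- **Drawing and placing it:** It came straight up with no resistance. The foot went into the block hole without side force, and the flange met the block at tool height 288.6 mm against 288.7 mm predicted.
- **Last checks:** Both cameras show the pin upright with its flange on the block. The other three pins and the bystanders look unmoved. The gripper is open and clear, with under 1 N on the tool.
- **Disagreements:** The two cameras differed by about 2 mm on the block hole position. I went by the scene view, checked against the held pin, and the clean fit bore that out. The third pin's stiffness read a little low (about 4.3 N/mm against the expected 5.7), but it showed no free play.

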